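# Push a used culture dish through the gravity flap of the discard chute

### The arm

A 6-joint arm with a two-finger parallel gripper is mounted at the origin on a cart in front of the work surface, level with it; the furniture and walls round the work are solid. World frame = base frame: x ahead of the robot, y to its left, z up, the work surface at z = 0. Lengths are in m, angles in rad, forces in N, time in s.
With the tool pointing down it reaches from about 0.35 to 0.725 m from the base axis. Payload 6 kg.
Tool frame: the origin (TCP) lies on the centre line of the jaws, within the pads' length; the fingertips stand 25 mm ahead of it and the grasp point (between the pads) lies 6 mm ahead of it (tip_extent is the distance from the TCP to the fingertips, in m); z points along the fingers, y is the line along which they close (so a half turn about z gives the same grasp; the last joint's range is limited). The gripper opens to 85 mm and grips with 20 to 120 N. Pads are 22 mm wide; open, the fingers measure 114 mm over their backs; the gripper's body (76 mm by 85 mm) begins 54 mm behind the grasp point. The pads swing forward as they close: fully open they stand 13 mm farther back than shut.
Start: joints at [0.334, 0.04, 0.085, 0, -1.615, -0.334], TCP at [0.6, 0, 0.256] pointing down, gripper open.
Joint ranges: [-2.56, 2.56], [-1.29, 2.01], [-1.08, 1.49], [-3.29, 1.98], [-2.81, -0.18], [-2.99, 2.99]. Speed limits (rad/s): [2.57, 2.57, 3.01, 3.14, 3.14, 3.14].

### API

Orientations are given as a unit quaternion [x, y, z, w].
In Python, from workcell import sense, capture, close_job, tip_extent gives the robot as it stands.
- The arm moves only by the tool play_rows, never from a script. Its argument "series" is a list of rows, each a list of 7 numbers: the shift along the tool's x, y, z in m, then the turn, a rotation vector about the tool's x, y, z in rad, then the gripper's target within -1 to 1 (fully open at 1, half-way at 0, shut at -1). A call has 1 to 8 rows; each row shifts and turns the commanded pose from where the row before left it, along the tool's axes as they then stand; what a row does not reach is not made up. A row lasts 1/10 s, in which the tool goes at most 50 mm and 8.59 degrees, less where a joint would pass 70% of its speed; a pose out of reach is approached as far as the arm can. A call with a gripper value outside its range is refused whole. The fingers move at their own pace and stop on an object; "grip_force" is the grip in N (left out, the last holds). Time passes only in rows, so rows that do not move let the fingers close. It gives the time, the measured TCP pose, the force, the opening and the grip force at its end, in the units of the state.
- sense(): the state, without advancing time (a new reading comes with each control period).
- capture(name): name is "scene" or "side" or "wrist"; returns a dict with "image" (420x560x3 uint8, red, green, blue), "mtx" (3x3 intrinsics, pixels), "world_from_camera" (4x4, takes a point from camera to world coordinates); the wrist camera has in their place "hand_eye" (4x4, takes a point from camera to tool coordinates, whose origin is the TCP and whose axes are the flange's). Camera axes: x right, y up, looking along -z (the intrinsics and any distortion apply to the point x, -y, -z); pixel columns grow to the right and rows downward; lengths in m; the calibration is good to about 2 mm. A picture is of the moment at which its call begins: read the wrist's pose just before it. There is no depth.
- close_job(): hands the job in; it is judged then, once.
The state is a dict: "time_s": time; "joint_positions": joint angles; "joint_velocities": joint speeds; "joint_efforts": joint torques, N m; "ee_pos": TCP position; "tool_rot": TCP orientation; "contact_force": force on the tool from outside, world axes, zero at the start; "moment": the same for the moment, N m; "width": finger opening in m; "grip_force": force on a finger pad.
Only numpy, scipy, OpenCV 4.12 (cv2) and the standard library are available. Lean on these libraries where they do the work, as an engineer would, in place of code of your own. Each camera call takes 0.05 s, during which the arm holds its last target. There are 200 camera calls.

### The job

Push the used culture dish that lies on the dark deck of the discard chute forward through the orange flap with the fingertips, so that it slides down to the bottom of the ramp behind it; then draw the fingers back out so that the flap swings fully shut. Only push the dish, gently, never lift it, and leave the spare dish and the two bottles on the bench where they stand.

Things in the scene. Friction and masses are not known exactly. Their poses are not given: they have to be found in the camera images.
- chute: Fixed white discard chute. Origin: on the bench, right under the lip; +x = the way the dish is pushed, +y to the left of that, z up. All surfaces are polished (friction about 0.08). Side walls (118 mm wide outside) stand 18 mm above deck level from x = 0 to 34 mm and 57 mm above it from there to the end wall; a clear cover closes the top, 57 mm above deck level, from x = 53 mm.
- deck_entry (a point): Middle of the deck's near end, on its top: chute frame (-190, 0, 95) mm. The level dark deck, 210 mm wide, runs from here to the lip. On it two guides 16 mm high stand 197 mm apart inside at x = -184 mm, narrowing evenly to 108 mm at x = -20 mm, then straight to the lip. Nothing else stands over the deck: upright fingers can go down behind the dish and follow it to the lip.
- lip (a point): Point on the deck's top at the lip, mid-width, below the flap's lower edge: chute frame (0, 0, 95) mm. From here the ramp falls 85 mm to the end wall at x = 160 mm: a dish whose rear edge has been pushed to about 12 mm short of the lip has tipped onto the ramp and slides down by itself, to rest with its origin near x = 112 mm.
- flap (a joint): Orange flap, 104 mm wide, 66 mm long, on a level axle across the chute 45 mm behind the lip and 52 mm above the deck; shut, it slopes from the axle forward and down to the lip. It swings inward, away from the deck; weights on arms outside the side walls (140 mm over all) swing it shut in about a second. Rad: 0 shut, 0.71 straight down, 1.8 stop. The dish pushes it open with under 1 N.
- dish: Used culture dish lying flat on the chute's deck in front of the flap: clear round closed dish, 90 mm across, 14 mm high, about 60 g. Origin: centre of its underside; z up.
- spare_dish: Another clear culture dish of the same size (90 mm across, 14 mm high) lying on the bench to the left of the chute (its +y side); leave alone. Origin: centre of its underside.
- amber_bottle: Small brown bottle with black cap, 44 mm across, 85 mm high, on the bench beside the chute or short of its deck; leave alone. Origin: centre of its underside.
- white_bottle: Small white bottle with red cap, 42 mm across, 78 mm high, on the bench beside the chute or short of its deck; leave alone. Origin: centre of its underside.
Mind the look-alikes: they are no part of the job. What is shaped like the dish but pink or turquoise is not meant.

How it is judged:
By the outcome, as a careful person would: the job done as asked, in the order asked, and still so for the second after the job is handed in, with the robot touching nothing.
It also fails if it takes over 35 s, if anything falls off the work surface, if the arm or the gripper's body presses on something with over 40 N, if the wrist force passes 120 N, or if a joint passes its speed limit or range.

## Working session

There is one attempt and no reset: what is moved stays moved. The work goes in short steps, Python scripts to look and compute and a tool call to move; the robot and the scene stay as the last step left them, time stands still between calls to the robot, and variables do not carry over. Pictures are saved under pics/ and viewed, at most 10 in all, crops included, and the job is handed in when it is done.

Besides the shell and the picture viewer there is one more tool, called after ">>>" by a JSON object that holds its "name" and its "arguments", one argument or row to a line. play_rows: Moves the arm, as the interface text tells. Its arguments: {"type":"object","properties":{"series":{"type":"array","items":{"type":"array","items":{"type":"number"}}},"grip_force":{"type":"number"}},"required":["series"]}

```bash
mkdir -p pics
cat > h.py <<'E'
import numpy as np, cv2
from workcell import sense, capture, close_job, tip_extent
from scipy.spatial.transform import Rotation as R
def T(c,s=None):
    if "world_from_camera" in c: return np.array(c["world_from_camera"])
    M=np.eye(4);M[:3,:3]=R.from_quat(s["tool_rot"]).as_matrix();M[:3,3]=s["ee_pos"];return M@np.array(c["hand_eye"])
def ray(c,uv,z,s=None):
    M=T(c,s);K=np.array(c["mtx"]);d=np.linalg.inv(K)@[uv[0],uv[1],1];d=M[:3,:3]@[d[0],-d[1],-d[2]]
    o=M[:3,3];return o+d*(z-o[2])/d[2]
def save(c,n): cv2.imwrite("pics/"+n,c["image"][:,:,::-1])
E
python3 - <<'E'
from h import *
s=sense();print({k:np.round(v,3) for k,v in s.items()},tip_extent)
a=capture("scene");b=capture("side")
print(a.keys(),np.round(a["mtx"],1),np.round(a["world_from_camera"],3),np.round(b["world_from_camera"],3))
save(a,"scene0.png");save(b,"side0.png")
E
```

```text
{'time_s': np.float64(0.0), 'joint_positions': array([ 0.334,  0.041,  0.084, -0.   , -1.616, -0.334]), 'joint_velocities': array([-0.001, -0.001, -0.   ,  0.   ,  0.001, -0.001]), 'joint_efforts': array([-1.0000e-03, -3.6820e+01,  3.4741e+01,  6.9320e+00, -5.0000e-03,
       -0.0000e+00]), 'ee_pos': array([0.6  , 0.   , 0.255]), 'tool_rot': array([-0.707,  0.707,  0.001, -0.001]), 'contact_force': array([ 0.44 , -0.6  ,  0.439]), 'moment': array([-0.015, -0.001,  0.019]), 'grip_force': np.float64(0.0), 'width': np.float64(0.085)} 0.025
dict_keys(['image', 'mtx', 'world_from_camera']) [[429.2   0.  279.5]
 [  0.  429.2 212.1]
 [  0.    0.    1. ]] [[ 0.676  0.36  -0.643 -0.194]
 [-0.736  0.318 -0.597 -0.98 ]
 [-0.011  0.877  0.48   0.665]
 [ 0.     0.     0.     1.   ]] [[ 0.999  0.01  -0.052  0.474]
 [-0.049  0.552 -0.832 -1.382]
 [ 0.02   0.834  0.552  0.835]
 [ 0.     0.     0.     1.   ]]
```

View pics/scene0.png

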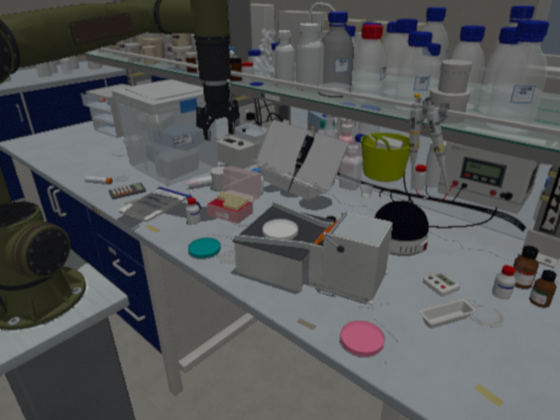

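View pics/side0.png

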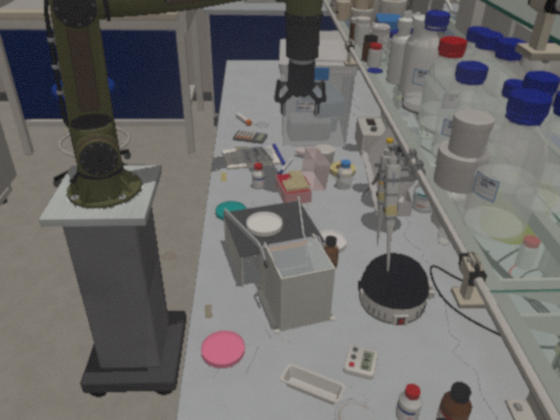

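Run:
```python
import cv2,numpy as np
a=cv2.imread("pics/scene0.png")[190:305,220:410];b=cv2.imread("pics/side0.png")[190:335,210:360]
a=cv2.resize(a,None,fx=4,fy=4,interpolation=2);b=cv2.resize(b,None,fx=4,fy=4,interpolation=2)
cv2.imwrite("pics/ca.png",cv2.convertScaleAbs(a,alpha=1.5));cv2.imwrite("pics/cb.png",cv2.convertScaleAbs(b,alpha=1.5))
```

```text
(no output)
```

View pics/ca.png

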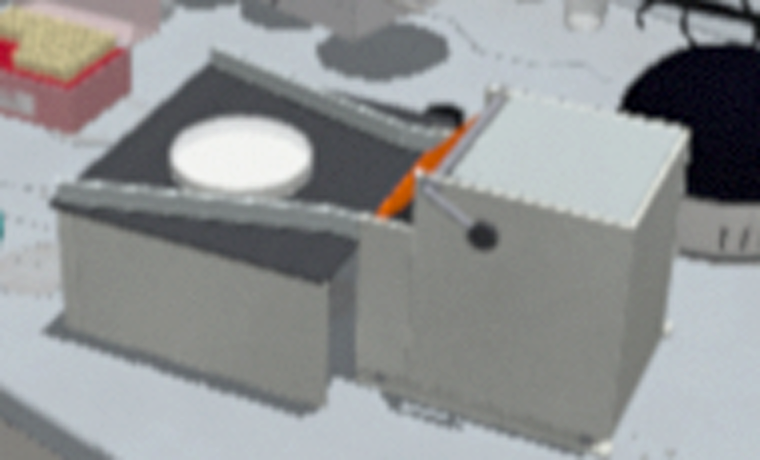

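View pics/cb.png

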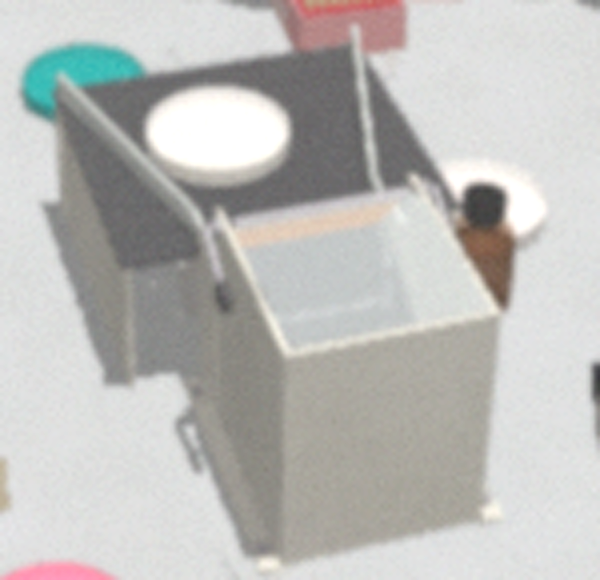

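```bash
cat > loc.py <<'E'
from h import *
a=capture("scene");b=capture("side")
P=np.array([[34,-59],[34,59],[162,-59],[162,59]])/1e3
A=[ray(a,p,.152)[:2] for p in [(324.5,234.5),(343,212.5),(379.2,247),(392,222.5)]]
B=[ray(b,p,.152)[:2] for p in [(265,242.5),(313.7,235),(282.5,278.7),(334.5,268)]]
print(np.round(A,4),np.round(B,4))
def fit(P,Q):
    P,Q=np.array(P),np.array(Q);H=(P-P.mean(0)).T@(Q-Q.mean(0));th=np.arctan2(H[0,1]-H[1,0],H[0,0]+H[1,1])
    r=np.array([[np.cos(th),-np.sin(th)],[np.sin(th),np.cos(th)]]);t=Q.mean(0)-r@P.mean(0)
    return th,t,r,Q-(P@r.T+t)
for Q,PP in ((A,P),(B,P),(A+B,np.r_[P,P])):
    th,t,r,e=fit(PP,Q);print(np.degrees(th),t,np.round(e*1e3,1).tolist())
for c,(x0,y0,x1,y1) in ((a,(255,210,305,245)),(b,(240,205,290,240))):
    g=cv2.cvtColor(c["image"],cv2.COLOR_RGB2HSV)[y0:y1,x0:x1]
    m=((g[:,:,2]>150)&(g[:,:,1]<60)).astype(np.uint8)
    n,l,st,ce=cv2.connectedComponentsWithStats(m);k=1+np.argmax(st[1:,4]);uv=ce[k]+[x0,y0]
    w=ray(c,uv,.108);print("dish",uv,st[k],w, "chute",r.T@(w[:2]-t))
for p in [(335,241)]: print("spare",ray(b,p,.012), r.T@(ray(b,p,.012)[:2]-t))
print("amber top",ray(b,(331.5,239),.085),r.T@(ray(b,(331.5,239),.085)[:2]-t))
E
python3 loc.py
```

```text
[[ 0.4832 -0.489 ]
 [ 0.5963 -0.4602]
 [ 0.5204 -0.6084]
 [ 0.6324 -0.5757]] [[ 0.4934 -0.4882]
 [ 0.6037 -0.4629]
 [ 0.5261 -0.6085]
 [ 0.6354 -0.5781]]
-73.60098852815317 [ 0.53039861 -0.43930385] [[-0.2, -0.4], [-0.3, -4.9], [0.9, 3.0], [-0.3, 2.4]]
-75.20056078646599 [ 0.53963016 -0.43967003] [[2.2, -0.6], [-1.6, -5.4], [2.1, 2.9], [-2.7, 3.1]]
-74.39353670649871 [ 0.53499989 -0.43948107] [[-4.2, -0.9], [-4.7, -3.8], [-1.3, 3.0], [-3.0, 4.0], [6.1, -0.1], [2.8, -6.5], [4.4, 2.9], [-0.0, 1.5]]
dish [279.90053763 228.95430108] [  9  12  33  15 372] [ 0.48789322 -0.34670322  0.108     ] chute [-0.10203038 -0.02041007]
dish [263.98550725 222.24094203] [  7   8  35  20 552] [ 0.49389506 -0.34812094  0.108     ] chute [-0.09905026 -0.01501092]
spare [ 0.68478278 -0.30260859  0.012     ] [-0.09153044  0.18108332]
amber top [ 0.65855655 -0.39007736  0.085     ] [-0.01434205  0.13229241]
```

The scene image has three dish shapes beside the pink and turquoise ones. One lies on the dark deck at scene (280,229) / side (264,222). One is on the bench at side (335,240), left of the chute and behind the amber bottle. The clear one on the deck in front of the orange flap is the one meant, and the crops confirm it. I'll move above the area behind it and look from close by.

>>> {"name": "play_rows", "arguments": {
  "series": [
    [0.035,0.016,0,0,0,0,0],
    [0.035,0.016,0,0,0,0,0],
    [0.035,0.016,0,0,0,0,0],
    [0.035,0.016,0,0,0,0,0],
    [0.035,0.016,0,0,0,0,0],
    [0.035,0.016,0,0,0,0,0],
    [0.035,0.016,0,0,0,-0.136,0],
    [0.035,0.016,0,0,0,-0.136,0]
  ]
}}

```text
time_s: 1.0
ee_pos: [0.4758, -0.283, 0.2566]
tool_rot: [0.798, -0.602, 0.0, -0.0]
contact_force: [1.8, 0.1, -0.1]
width: 0.0428
grip_force: 0.0
```

Run:
```python
from h import *
s=sense();print({k:np.round(v,3) for k,v in s.items() if k in("time_s","ee_pos","tool_rot","width")})
c=capture("wrist");save(c,"w0.png");print(np.round(c["hand_eye"],3),T(c,s)[:3,3])
```

```text
{'time_s': np.float64(1.0), 'ee_pos': array([ 0.476, -0.283,  0.257]), 'tool_rot': array([ 0.798, -0.602,  0.   , -0.   ]), 'width': np.float64(0.043)}
[[-0.     0.945  0.326  0.082]
 [ 1.     0.     0.     0.001]
 [ 0.     0.326 -0.945 -0.118]
 [ 0.     0.     0.     1.   ]] [ 0.49732114 -0.36261302  0.37489037]
```

View pics/w0.png

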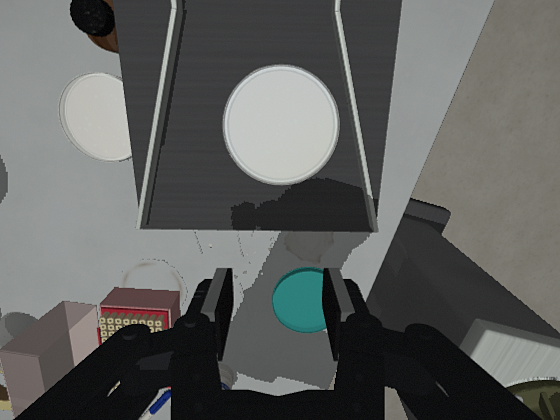

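The wrist view shows the dish at (281,125), the near deck edge from (139,230) to (378,232), and the guide bends at about (177,10) and (337,10). The spare dish is at (95,116).

Run:
```python
from h import *
s=sense();c=capture("wrist")
pts={"dl":((139,230),.095),"dr":((378,232),.095),"el":((118,0),.095),"er":((402,0),.095),"bl":((179,10),.111),"br":((335,11),.111),"dish":((281.5,125),.109)}
W={k:ray(c,np.array(p,float),z,s)[:2] for k,(p,z) in pts.items()}
for k,v in W.items(): print(k,v.round(4))
print("w deck",np.linalg.norm(W["dl"]-W["dr"]),np.linalg.norm(W["el"]-W["er"]),"bend",np.linalg.norm(W["bl"]-W["br"]))
m0=(W["dl"]+W["dr"])/2;m1=(W["bl"]+W["br"])/2
d=W["dr"]-W["dl"];print("near edge normal",np.degrees(np.arctan2(-d[0],d[1]))+180)
u=m1-m0;print("mid",m0,m1,np.linalg.norm(u),np.degrees(np.arctan2(u[1],u[0])))
th=np.arctan2(u[1],u[0]);r=np.array([[np.cos(th),-np.sin(th)],[np.sin(th),np.cos(th)]])
lip=m0+r@[.19,0];print("lip",lip,"dish",r.T@(W["dish"]-lip),"tcp",r.T@(s["ee_pos"][:2]-lip))
X=R.from_quat(s["tool_rot"]).as_matrix()[:,0];print("tool x deg",np.degrees(np.arctan2(X[1],X[0])))
```

```text
dl [ 0.5839 -0.2248]
dr [ 0.3776 -0.2833]
el [ 0.6259 -0.3987]
er [ 0.4288 -0.4567]
bl [ 0.5775 -0.4027]
br [ 0.4744 -0.4324]
dish [ 0.4879 -0.3491]
w deck 0.21440539553124974 0.20535027099114003 bend 0.10728208903606258
near edge normal 285.8317812835776
mid [ 0.48077872 -0.25406896] [ 0.52590911 -0.41756598] 0.16961140302517616 -74.56879681630984
lip [ 0.53133413 -0.43721959] dish [-0.09654191 -0.01840344] tcp [-0.15998444 -0.0150559 ]
tool x deg -73.62164687763705
```

>>> {"name": "play_rows", "arguments": {
  "series": [
    [-0.008,0.003,0.01,0,0,0.015,0],
    [0,0,0.03,0,0,0,0],
    [0,0,0.03,0,0,0,0],
    [0,0,0.03,0,0,0,0],
    [0,0,0.02,0,0,0,0],
    [0,0,0.01,0,0,0,0],
    [0,0,0.005,0,0,0,0],
    [0,0,0,0,0,0,0]
  ]
}}

```text
time_s: 1.9
ee_pos: [0.472, -0.2749, 0.1215]
tool_rot: [0.792, -0.611, 0.0, 0.0]
contact_force: [0.3, 0.2, -0.4]
width: 0.0429
grip_force: 0.0
```

Run:
```python
from h import *
s=sense();c=capture("wrist");save(c,"w1.png");print(s["ee_pos"],s["contact_force"])
```

```text
[ 0.47201286 -0.27485385  0.12149981] [ 0.26748671  0.19041164 -0.42034268]
```

View pics/w1.png

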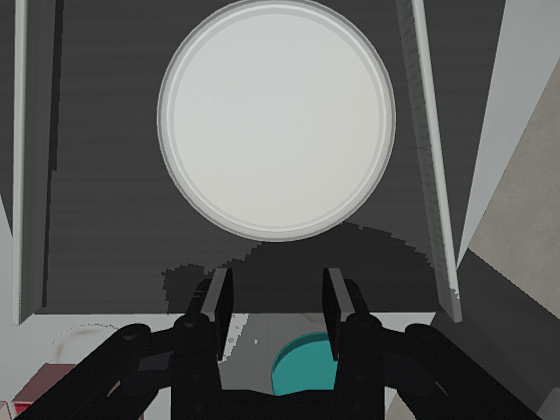

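The fingers (tips around columns 225 and 335) are centred behind the dish at (277,120), touching nothing. Now I'll push gently, easing it towards the chute's middle.

>>> {"name": "play_rows", "arguments": {
  "series": [
    [0.01,-0.001,0,0,0,0,0],
    [0.01,-0.001,0,0,0,0,0],
    [0.008,-0.001,0,0,0,0,0],
    [0.01,-0.001,0,0,0,0,0],
    [0.01,-0.001,0,0,0,0,0],
    [0.01,-0.002,0,0,0,0,0],
    [0.01,-0.002,0,0,0,0,0],
    [0.01,-0.002,0,0,0,0,0]
  ]
}}

```text
time_s: 2.75
ee_pos: [0.5026, -0.3483, 0.1211]
tool_rot: [0.792, -0.611, -0.0, 0.0]
contact_force: [-0.8, -0.3, 0.1]
width: 0.0427
grip_force: 0.0
```

Run:
```python
from h import *
s=sense();c=capture("wrist");save(c,"w2.png");print(s["ee_pos"],s["contact_force"])
```

```text
[ 0.50260493 -0.34831713  0.12110084] [-0.82945276 -0.2706108   0.09049249]
```

View pics/w2.png

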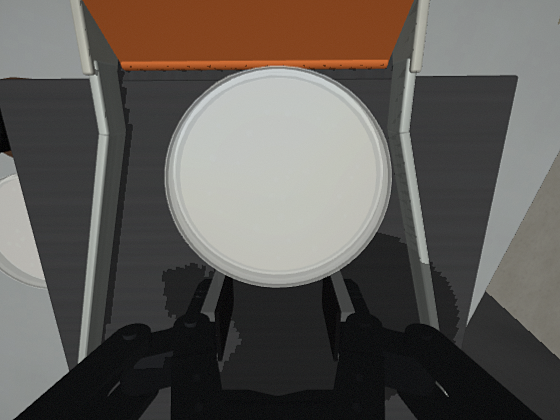

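Dish at (278,177) is pressed by both fingers, its front at the shut flap, whose lower edge spans columns 121–390 on row 67. It's about 9 mm right of centre, so I'll push on while correcting.

>>> {"name": "play_rows", "arguments": {
  "series": [
    [0.008,-0.002,0,0,0,0,0],
    [0.008,-0.002,0,0,0,0,0],
    [0.008,-0.002,0,0,0,0,0],
    [0.008,-0.001,0,0,0,0,0],
    [0.008,-0.001,0,0,0,0,0],
    [0.008,-0.001,0,0,0,0,0],
    [0.008,0,0,0,0,0,0],
    [0.008,0,0,0,0,0,0]
  ]
}}

```text
time_s: 3.6
ee_pos: [0.5275, -0.4079, 0.1213]
tool_rot: [0.792, -0.611, 0.0, 0.0]
contact_force: [-0.3, 0.3, 0.3]
width: 0.0425
grip_force: 0.0
```

Run:
```python
from h import *
s=sense();c=capture("wrist");save(c,"w3.png");print(s["ee_pos"],s["contact_force"])
```

```text
[ 0.52747518 -0.40790399  0.12134329] [-0.29078198  0.25181868  0.25983359]
```

View pics/w3.png

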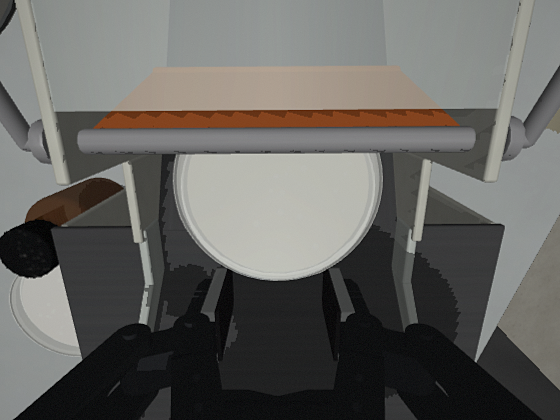

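The dish is halfway under the open flap, centred (177–380). Now the last stretch to the lip.

>>> {"name": "play_rows", "arguments": {
  "series": [
    [0.007,0,0,0,0,0,0],
    [0.006,0,0,0,0,0,0],
    [0.003,0,0,0,0,0,0],
    [0,0,0,0,0,0,0],
    [0,0,0,0,0,0,0],
    [0,0,0,0,0,0,0]
  ]
}}

```text
time_s: 4.25
ee_pos: [0.5313, -0.4225, 0.1213]
tool_rot: [0.792, -0.611, -0.0, 0.0]
contact_force: [-0.9, -0.8, -0.3]
width: 0.0427
grip_force: 0.0
```

Run:
```python
from h import *
s=sense();c=capture("wrist");save(c,"w4.png");print(s["ee_pos"],s["contact_force"])
```

```text
[ 0.53133246 -0.42247234  0.12134812] [-0.89463267 -0.82008573 -0.28662162]
```

View pics/w4.png

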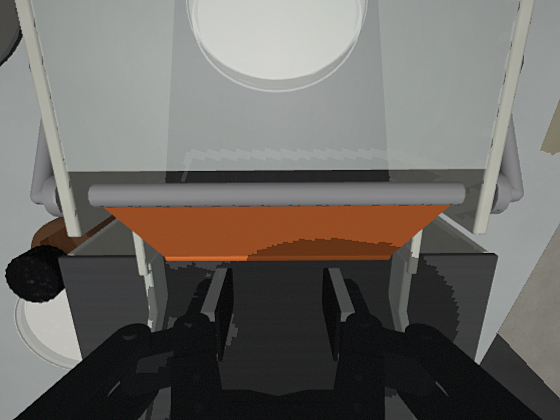

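The dish has slid down to the bottom (277,40 seen through the cover), and the flap (rows 205–260) appears shut. I'll draw back, rise and check.

>>> {"name": "play_rows", "arguments": {
  "series": [
    [-0.02,0,0,0,0,0,0],
    [-0.03,0,0,0,0,0,0],
    [-0.03,0,0,0,0,0,0],
    [0,0,-0.03,0,0,0,0],
    [0,0,-0.04,0,0,0,0],
    [0,0,-0.04,0,0,0,0],
    [0,0,0,0,0,0,0],
    [0,0,0,0,0,0,0]
  ]
}}

```text
time_s: 5.1
ee_pos: [0.5114, -0.3452, 0.2327]
tool_rot: [0.792, -0.611, 0.001, -0.001]
contact_force: [0.0, -0.7, -1.6]
width: 0.0428
grip_force: 0.0
```

>>> {"name": "play_rows", "arguments": {
  "series": [
    [0,0,0,0,0,0,0],
    [0,0,0,0,0,0,0],
    [0,0,0,0,0,0,0],
    [0,0,0,0,0,0,0],
    [0,0,0,0,0,0,0],
    [0,0,0,0,0,0,0],
    [0,0,0,0,0,0,0],
    [0,0,0,0,0,0,0]
  ]
}}

```text
time_s: 5.9
ee_pos: [0.511, -0.3453, 0.2313]
tool_rot: [0.792, -0.611, -0.0, 0.0]
contact_force: [0.3, -1.0, -0.3]
width: 0.0423
grip_force: 0.0
```

Run:
```python
from h import *
s=sense();c=capture("wrist");save(c,"w5.png");print(s["ee_pos"],s["contact_force"])
```

```text
[ 0.51098997 -0.34528296  0.23129816] [ 0.30644491 -0.99751564 -0.2697712 ]
```

View pics/w5.png

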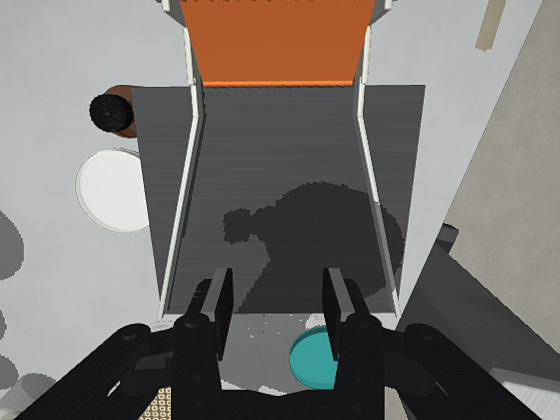

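The deck is empty, the flap is shut with its lower edge at the lip (row 84), and the spare dish and amber bottle haven't moved. The fingers are clear, so I'm handing in.

```bash
python3 -c "
from workcell import close_job;print(close_job())"
```

```text
the job is handed in; nothing more can be done
None
```

The used dish went through the flap and slid to the bottom of the ramp, the fingers are back out and the flap is shut; the spare dish and bottles were not touched, and the job is handed in (about 6 s on the robot's clock).

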